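# Level the saw's side support with its sprung foot

### The job

Lay the orange spirit level along the middle of the green hinged shelf beside the mitre saw and let go of it. Then take the red knob of the shelf's sprung levelling foot, push it down fully home and, keeping it down, turn it until the bubble stands centred between the two black lines of the vial. Finish while still gripping the knob and holding it fully down with the bubble centred, as for a mate who is about to tighten the lock nut; leave the marking gauge, tape measure and spanner where they are.

Things in the scene. Friction and masses are not known exactly. Their poses are not given: they have to be found in the camera images.
- level: loose orange spirit level with black ends, 140 long (its x) x 26 wide (its y) x 38 high (its z), about 0.25 kg; origin at the centre of its underside. A green vial 70 long lies along x in the top middle, with a white bubble 16 long and two black rings 11 either side of the middle. It may be laid on the shelf either way round
- bubble (a joint): offset of the bubble from the middle of the vial, m, positive towards the level's +x end; the bubble goes to the higher end, 8 mm per 0.01 rad of slope along the level's length, stops at +-0.020, and needs about 2 s to settle. Centred between the rings means within +-0.003
- shelf_mid (a point): middle of the top of the green steel shelf, about 60 mm above the bench: the place for the level. Flat area 165 long x 70 wide; x axis along the shelf, pointing away from the foot, z up. The shelf is hinged 80 mm from here at its +x end and carried by the foot 130 mm from here at its -x end; it starts with the foot end up to 0.06 rad too high
- knob_grip (a point): on the axis (upright when pressed home) of the levelling foot, in the middle of the round red fluted knob (40 mm diameter, 30 mm high: 15 mm above and below this point), about 106 mm above the bench while up and 98 when home. It can be gripped at any yaw; turning does not move it up or down. x axis turns with the knob
- marking_gauge: bystander: wooden marking gauge, 58x190x64, long along its y, near the front left corner; origin at the centre of its underside
- tape_measure: bystander: yellow tape measure, 34x96x63, left of the saw; origin at the centre of its underside
- spanner: bystander: steel spanner, 24x154x7, long along its y, near the front edge; origin at the centre of its underside
- support: fixed steel base, 270 (x) x 84 (y) mm, that bears shelf and foot; origin at bench height. The foot's screw: knob turned anticlockwise seen from above lowers the foot end of the shelf 3.2 mm per rad (bubble moves 12 mm per rad), clockwise raises it; friction 0.06 N m. With the foot home the shelf starts too high by 0.5 to 1.3 rad of the knob; the stop lies 0.9 rad beyond level
- press_arm (a joint): how far the sprung arm under the shelf, which bears the knob, is pushed down, rad: 0 up, 0.038 home on its stop, which lowers the knob and the foot end of the shelf 8 mm; the spring needs about 2 to 8 N at the knob and lifts knob and shelf again when let go. Only a reading with the foot home (over 0.031) counts; single readings scatter by 0.005, so average

How it is judged (in metres and radians):
On the way:
1. the spirit level lies along the middle of the shelf, let go (x of level in the frame of shelf_mid between -0.025 and 0.025 m and y of level in the frame of shelf_mid between -0.018 and 0.018 m and z of level in the frame of shelf_mid between -0.005 and 0.005 m and angle between the x axis of level and the x axis of shelf_mid, either way round below 0.175 rad and angle between level's own z axis and vertical below 0.12 rad and contact force between level and shelf above 0.3 N and contact force between each of the arm, the fingers and level below 0.2 N), for 0.2 s.
At the end, for the whole second after the job is handed in: the level lies untouched along the shelf (middle within 25 mm along and 18 mm across of the shelf's middle, within 10 degrees); the fingers hold the knob (over 2 N) with the arm pressed over 0.031 of 0.038 rad, and the bubble stays within 3 mm of the vial's middle (all of step 1 and value of joint press_arm above 0.031 rad and value of joint bubble between -0.003 and 0.003 m and contact force between the fingers and foot_turn above 2 N); the arm keeps its last pose, push and grip.
It fails at once if a bystander is pushed more than 30 mm away (distance of any of marking_gauge, tape_measure, spanner from where it was at the start of the episode above 0.03 m).
It also fails if it takes over 61 s, if anything falls off the work surface, if the arm or the gripper's body presses on something with over 40 N, if the wrist force passes 120 N, or if a joint passes its speed limit or range.

### The arm

A 6-joint arm with a two-finger parallel gripper is mounted at the origin on a cart in front of the work surface, level with it; the furniture and walls round the work are solid. World frame = base frame: x ahead of the robot, y to its left, z up, the work surface at z = 0. Lengths are in mm, angles in rad, forces in N, time in s.
With the tool pointing down it reaches from about 275 to 975 mm from the base axis. Payload 8.4 kg.
Tool frame: the origin (TCP) lies between the finger pads; the fingertips stand 19 mm ahead of it and the grasp point (between the pads) is the TCP (robot.nose_length is the distance from the TCP to the fingertips, in mm); z points along the fingers, y is the line along which they close (so a half turn about z gives the same grasp; the last joint's range is limited). The gripper opens to 92 mm and grips with 3 to 60 N. Pads are 20 mm wide; open, the fingers measure 128 mm over their backs; the gripper's body (75 mm by 189 mm) begins 69 mm behind the grasp point.
Start: joints at [1.209, 0.353, 1.633, -0, 1.155, -0.002], TCP at [220.053, 584.983, 233.583] pointing down, gripper open.
Joint ranges: [-2.63, 2.63], [-0.92, 2.1], [0.06, 2.66], [-1.3, 4.44], [0, 2.69], [-3.02, 3.02]. Speed limits (rad/s): [2.22, 2.22, 2.79, 3.14, 3.14, 3.14].

### API

Orientations are given as [roll, pitch, yaw] about the fixed x, y, z axes, in that order (R = Rz(yaw) Ry(pitch) Rx(roll)).
In Python, from plant import monitor, snapshot, calibration, robot gives the robot as it stands.
- The arm moves only by the tool jog_arm, never from a script. Its argument "increments" is text: rows parted by semicolons, each of 7 numbers parted by spaces: the shift along the tool's x, y, z normalised to -1 to 1, where 1 is 400 mm, then the turn, a rotation vector about the tool's x, y, z normalised to -1 to 1, where 1 is 2 pi rad, then the opening, from 0 (shut) to 1 (fully open). In form: tx ty tz ax ay az hand; .... A call has 1 to 20 rows; each row is the pose to reach, as a shift and turn from the pose commanded when the call began, along the tool's axes at that moment, turning the shorter way round; what a row does not reach only later rows make up. A row lasts 1/10 s, in which the tool goes at most 50 mm and 8.59 degrees, less where a joint would pass 70% of its speed; a pose out of reach is approached as far as the arm can. A call with a number of a shift or a turn outside -1 to 1 is refused whole. A call with a gripper value outside its range is refused whole. The fingers move at their own pace and stop on an object; "squeeze" is the grip in N (left out, the last holds). Time passes only in rows, so rows that repeat a pose let the fingers close. It gives the time, the measured TCP pose, the force, the opening and the grip force at its end, in the units of the state.
- monitor.get_obs(): the state, without advancing time (a new reading comes with each control period).
- snapshot(name): name is "scene" or "top" or "wrist"; returns (picture, depth): 420x560x3 uint8, blue, green, red; 420x560 float32, mm along the optical axis (not along the pixel's ray), 0 where there is no reading.
- calibration(name): a dict with "fovy" (degrees; the focal length in pixels is half the picture's height over the tangent of half this angle, whatever the lens; pixels are square), "cx", "cy" (the principal point, pixels), "R" (3x3) and "t" (3): a world point X has camera coordinates R X + t. Camera axes: x right, y down, z forward; pixel columns grow to the right and rows downward; lengths in mm; the calibration is good to about 2 mm. A picture is of the moment at which its call begins: read the wrist's pose just before it. calibration takes no time and is no camera call; for the wrist camera it gives the pose at the moment of the call.
- robot.close_job(): hands the job in; it is judged then, once.
The state is a dict: "t": time; "joint_pos": joint angles; "joint_velocities": joint speeds; "joint_efforts": joint torques, N m; "tool_pos": TCP position; "tool_rot": TCP orientation; "ft_force": force on the tool from outside, world axes, zero at the start; "ft_torque": the same for the moment, N m; "finger_gap": opening from 0.0 (shut) to 1.0 (fully open); "grip_force": force on a finger pad.
Only numpy, scipy, OpenCV 4.12 (cv2) and the standard library are available. Lean on these libraries where they do the work, as an engineer would, in place of code of your own. Each camera call takes 0.05 s, during which the arm holds its last target. There are 200 camera calls.

## Working session

There is one attempt and no reset: what is moved stays moved. The work goes in short steps, Python scripts to look and compute and a tool call to move; the robot and the scene stay as the last step left them, time stands still between calls to the robot, and variables do not carry over. Pictures are saved under pics/ and viewed, at most 10 in all, crops included, and the job is handed in when it is done.

Besides the shell and the picture viewer there is one more tool, called after "Request:" as name(argument=value, ...) on one line, values as JSON. jog_arm: Moves the arm, as the interface text tells. Scaled input: -1 to 1 covers 400 mm each way for a shift and 2 pi rad each way for a turn. Its arguments: {"type":"object","properties":{"increments":{"type":"string"},"squeeze":{"type":"number"}},"required":["increments"]}

```bash
mkdir -p pics
cat > h.py <<'E'
import numpy as np, cv2
from plant import monitor, snapshot, calibration, robot
def K(c): 
    return 210/np.tan(np.radians(c["fovy"])/2)
def ray_pt(c,u,v,d):
    f=K(c); p=np.array([(u-c["cx"])/f*d,(v-c["cy"])/f*d,d]); return np.array(c["R"]).T@(p-np.array(c["t"]).ravel())
def proj(c,X):
    f=K(c); p=np.array(c["R"])@np.array(X)+np.array(c["t"]).ravel(); return p[0]/p[2]*f+c["cx"],p[1]/p[2]*f+c["cy"]
E
python3 - <<'E'
from h import *
o=monitor.get_obs(); print({k:np.round(v,3) for k,v in o.items()})
ims=[]
for n in("scene","top"):
    c=calibration(n);im,d=snapshot(n);np.savez(f"{n}0.npz",im=im,d=d,**c);cv2.imwrite(f"pics/{n}0.png",im);print(n,c)
E
```

```text
{'t': np.float64(0.0), 'joint_pos': array([ 1.209,  0.354,  1.634, -0.   ,  1.155, -0.002]), 'joint_velocities': array([ 0.001, -0.001,  0.   , -0.001,  0.   , -0.001]), 'joint_efforts': array([ 2.0000e-03, -5.9383e+01, -3.3422e+01,  7.0000e-02,  2.3000e-02,
       -0.0000e+00]), 'tool_pos': array([219.91 , 584.542, 232.894]), 'tool_rot': array([-3.14 ,  0.   ,  2.782]), 'ft_force': array([-0.779, -0.457, -0.135]), 'ft_torque': array([ 0.055, -0.008,  0.018]), 'grip_force': np.float64(0.0), 'finger_gap': np.float64(0.999)}
scene {'fovy': 56.18822161884769, 'cx': 281.03698860788046, 'cy': 212.3818889996799, 'R': array([[ 0.73851854, -0.67405722,  0.01540199],
       [-0.26580673, -0.31206793, -0.91211863],
       [ 0.61962662,  0.66952256, -0.4096369 ]]), 't': array([-360.08244366,  226.63033245,  572.61150066])}
top {'fovy': 42.260916756652485, 'cx': 279.20847613354556, 'cy': 208.90420103668518, 'R': array([[ 0.00890032, -0.99994434, -0.00566497],
       [-0.98889581, -0.00796126, -0.14839711],
       [ 0.14834375,  0.00692285, -0.98891163]]), 't': array([-9.69833593e-01,  5.35142883e+02,  1.10251128e+03])}
```

View pics/top0.png

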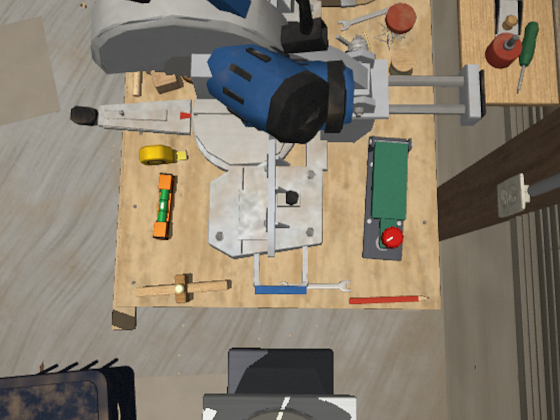

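View pics/scene0.png

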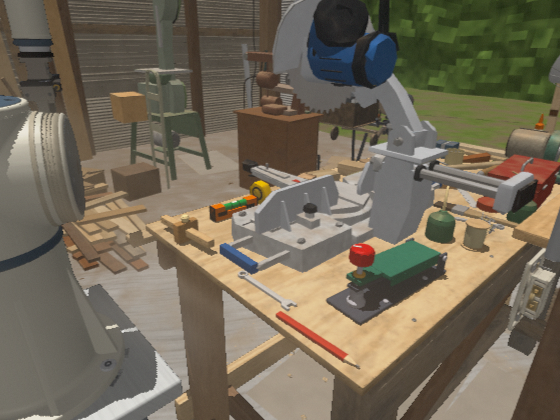

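Top view: level at about (163,206), tape measure (158,155), gauge (182,289), shelf green from (391,142) to (388,218), knob (392,237). The scene view shows the knob at (361,254) and the level at (235,207). I'll measure next.

Run:
```python
from h import *
for n in("top","scene"):
    c=dict(np.load(n+"0.npz"));im,d=c["im"],c["d"];hsv=cv2.cvtColor(im,cv2.COLOR_BGR2HSV)
    def seg(name,lo,hi,box):
        m=cv2.inRange(hsv,lo,hi);z=np.zeros_like(m);x0,y0,x1,y1=box;z[y0:y1,x0:x1]=m[y0:y1,x0:x1]
        v,u=np.nonzero(z); P=np.array([ray_pt(c,a,b,d[b,a]) for a,b in zip(u,v) if d[b,a]>0])
        print(n,name,len(P),"uv",u.mean().round(1),v.mean().round(1),u.min(),u.max(),v.min(),v.max(),"med",np.median(P,0).round(1),"p2",np.percentile(P,2,0).round(1),"p98",np.percentile(P,98,0).round(1))
        return P,u,v
    b={"top":((145,168,182,245),(360,130,415,225),(375,222,410,252)),"scene":((205,190,262,222),(345,238,450,300),(345,240,378,270))}[n]
    P,u,v=seg("level",(3,120,60),(90,255,255),b[0])
    t=P[P[:,2]>32] ; 
    if len(t)>20: r=cv2.minAreaRect(t[:,:2].astype(np.float32)); print("rect",r,np.median(t[:,2]))
    P,u,v=seg("shelf",(60,80,30),(95,255,255),b[1])
    if n=="top":
        r=cv2.minAreaRect(P[:,:2].astype(np.float32)); print("rect",r, cv2.boxPoints(r).round(0).tolist())
        A=np.c_[P[:,:2],np.ones(len(P))];print("plane",np.linalg.lstsq(A,P[:,2],rcond=None)[0])
    P,u,v=seg("knob",(0,150,60),(6,255,255),b[2])
    t=P[P[:,2]>np.percentile(P[:,2],90)-5];print("knobtop",t.mean(0),cv2.minEnclosingCircle(t[:,:2].astype(np.float32)))
c=dict(np.load("top0.npz"));im=c["im"]
a=cv2.resize(im[140:250,110:220],None,fx=5,fy=5,interpolation=cv2.INTER_CUBIC);b=cv2.resize(im[125:275,345:425][:,:],(293,550),interpolation=cv2.INTER_CUBIC)
cv2.imwrite("pics/crop.png",np.hstack([a[:,:500],b]))
print(proj(c,[220,585,233]))
```

```text
top level 865 uv 163.7 206.2 153 174 174 239 med [540.  247.5  35.9] p2 [4.759e+02 2.346e+02 2.000e-01] p98 [606.3 269.7  42.1]
rect ((541.7890625, 250.498291015625), (26.860986709594727, 133.99603271484375), 86.18757629394531) 37.514123341400584
top shelf 2701 uv 388.9 182.1 371 407 142 224 med [ 590.5 -223.9   59.8] p2 [ 508.1 -259.4   47.4] p98 [ 673.2 -189.9   66.3]
rect ((588.9949951171875, -225.53683471679688), (69.40372467041016, 176.89028930664062), 86.18074798583984) [[498.0, -254.0], [675.0, -266.0], [680.0, -197.0], [503.0, -185.0]]
plane [-5.41653495e-02 -3.37344156e-02  8.38357653e+01]
top knob 351 uv 392.0 237.0 381 403 226 248 med [ 469.9 -216.3  120.5] p2 [ 452.4 -235.1   97.3] p98 [ 489.1 -198.9  124.8]
knobtop [ 471.53247472 -217.72497194  121.41564909] ((470.75067138671875, -217.48626708984375), 19.84157371520996)
scene level 552 uv 235.9 205.2 211 261 190 221 med [540.  240.6  28.7] p2 [474.5 231.7   0.9] p98 [640.9 333.7  39.5]
rect ((557.5930786132812, 249.32073974609375), (167.4694366455078, 53.15354537963867), 10.448421478271484) 37.151951462334665
scene shelf 1413 uv 400.2 258.6 347 439 240 281 med [ 585.9 -231.7   60.2] p2 [ 498.3 -262.9   55.1] p98 [ 672.4 -198.2   65.2]
scene knob 466 uv 361.6 254.9 349 374 243 266 med [ 459.3 -227.7  115.4] p2 [ 450.9 -240.7   97.5] p98 [ 482.3 -204.5  122.1]
knobtop [ 466.61400398 -224.34593072  120.36683754] ((470.1189880371094, -221.6961212158203), 20.242385864257812)
(np.float64(-70.7468559036501), np.float64(375.33319240003465))
```

View pics/crop.png

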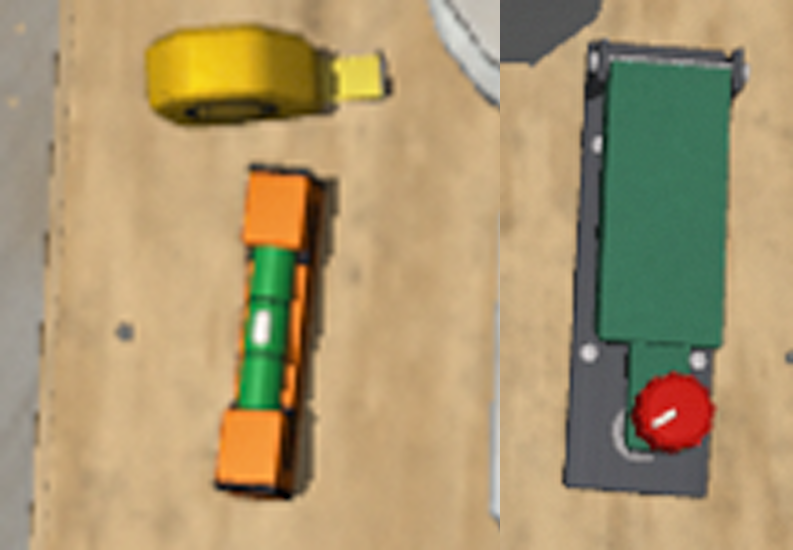

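Crop: level top from about (250,167)–(318,175) to (216,487)–(281,495). The shelf slab runs from (610,62)–(735,65) to (600,340)–(722,345), with the knob at (673,412). The heights agree with the text: level 37.5, knob top 121, shelf about 60.

Next I'll move above the level for a wrist view.

Request:
jog_arm(increments="-0.995 -0.48 0 0 0 -0.041 1;-0.995 -0.48 0 0 0 -0.041 1;-0.995 -0.48 0 0 0 -0.041 1;-0.995 -0.48 0 0 0 -0.041 1;-0.995 -0.48 0 0 0 -0.041 1;-0.995 -0.48 0 0 0 -0.041 1;-0.995 -0.48 0 0 0 -0.041 1;-0.995 -0.48 0 0 0 -0.041 1;-0.995 -0.48 0 0 0 -0.041 1;-0.995 -0.48 0 0 0 -0.041 1;-0.995 -0.48 0 0 0 -0.041 1;-0.995 -0.48 0 0 0 -0.041 1;-0.995 -0.48 0 0 0 -0.041 1;-0.995 -0.48 0 0 0 -0.041 1")

```text
t: 1.5
tool_pos: [524.2, 266.2, 233.7]
tool_rot: [3.141, -0.0, 3.041]
ft_force: [-0.2, -0.2, -0.4]
finger_gap: 0.998
grip_force: 0.0
```

```bash
cat >> h.py <<'E'
def inc(target,yaw=None):
    "increments (tool axes) to bring a tool-down TCP to target, yaw"
    from scipy.spatial.transform import Rotation as Ro
    o=monitor.get_obs();R=Ro.from_euler("xyz",o["tool_rot"]);d=R.inv().apply(np.array(target)-o["tool_pos"])/400
    rv=(R.inv()*Ro.from_euler("xyz",[np.pi,0,o["tool_rot"][2] if yaw is None else yaw])).as_rotvec()/2/np.pi
    print("t",o["t"].round(2),"pos",o["tool_pos"].round(1),"yaw",o["tool_rot"].round(3),"F",o["ft_force"].round(1),"inc",d.round(4),rv.round(4))
E
python3 - <<'E'
from h import *
c=calibration("wrist");im,d=snapshot("wrist");np.savez("w1.npz",im=im,d=d,**c);cv2.imwrite("pics/w1.png",im)
print(c); inc([541,250,130],3.04)
E
```

```text
{'fovy': 66.72794752430659, 'cx': 278.8295238989922, 'cy': 205.22310053169304, 'R': array([[ 1.00846870e-01,  9.94901692e-01, -7.29885537e-04],
       [ 9.55033397e-01, -9.66000238e-02,  2.80320613e-01],
       [ 2.78820945e-01, -2.89665215e-02, -9.59906152e-01]]), 't': array([-317.08614944, -506.62571881,  252.72674086])}Traceback (most recent call last):
  File "<stdin>", line 3, in <module>
  File "h.py", line 14, in inc
    print("t",o["t"].round(2),"pos",o["tool_pos"].round(1),"yaw",o["tool_rot"].round(3),"F",o["ft_force"].round(1),"inc",d.round(4),rv.round(4))
              ^^^^^^^^^^^^
AttributeError: 'float' object has no attribute 'round'
```

View pics/w1.png

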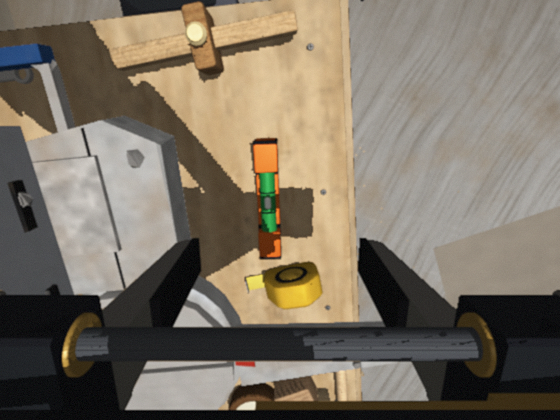

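The wrist view shows the level upright in the image, with its top end at about (265,142) and bottom end at (270,257). The tape measure is at (292,285) and the fingers are well clear.

```bash
sed -i 's/o\["t"\].round(2)/round(float(o["t"]),2)/' h.py
python3 - <<'E'
from h import *
c=dict(np.load("w1.npz"));d=c["d"]
P=np.array([ray_pt(c,u,v,d[v,u]) for v in range(132,268) for u in range(245,290)])
t=P[(P[:,2]>30)&(P[:,2]<45)];print(len(t),np.median(t[:,2]),cv2.minAreaRect(t[:,:2].astype(np.float32)))
m=t[:,:2].mean(0);w,V=np.linalg.eigh(np.cov(t[:,:2].T));print(m,V[:,1],np.arctan2(V[1,1],V[0,1]))
c=dict(np.load("top0.npz"));d=c["d"]
P=np.array([ray_pt(c,u,v,d[v,u]) for v in range(168,246) for u in range(145,185)])
t=P[(P[:,2]>30)&(P[:,2]<45)];w,V=np.linalg.eigh(np.cov(t[:,:2].T));print("top",t.mean(0),cv2.minAreaRect(t[:,:2].astype(np.float32)),np.arctan2(V[1,1],V[0,1]))
inc([541,250,130],3.04)
E
```

```text
2289 37.197310136097144 ((542.1895751953125, 250.30043029785156), (26.038345336914062, 139.67616271972656), 86.26002502441406)
[538.11209301 250.72358845] [-0.99782685  0.06589069] 3.075654195181273
top [541.33760329 249.66590338  37.20809427] ((542.6513061523438, 250.34881591796875), (27.044639587402344, 140.33753967285156), 86.18757629394531) 3.0755732311887143
t 1.55 pos [524.3 266.  233.6] yaw [ 3.142 -0.     3.041] F [0.2 0.5 0.4] inc [-0.0456 -0.0357  0.2591] [ 0.     -0.      0.0002]
```

```bash
python3 -c "
from h import *
inc([542.3,250.3,26],3.0755)"
```

```text
t 1.55 pos [524.3 266.  233.6] yaw [ 3.142 -0.     3.041] F [0.2 0.5 0.4] inc [-0.0487 -0.0346  0.5191] [ 0.     -0.     -0.0055]
```

Request:
jog_arm(increments="-0.0487 -0.0346 0.15 0 0 -0.0055 1;-0.0487 -0.0346 0.3 0 0 -0.0055 1;-0.0487 -0.0346 0.4 0 0 -0.0055 1;-0.0487 -0.0346 0.45 0 0 -0.0055 1;-0.0487 -0.0346 0.49 0 0 -0.0055 1;-0.0487 -0.0346 0.519 0 0 -0.0055 1;-0.0487 -0.0346 0.519 0 0 -0.0055 1;-0.0487 -0.0346 0.519 0 0 -0.0055 0;-0.0487 -0.0346 0.519 0 0 -0.0055 0;-0.0487 -0.0346 0.519 0 0 -0.0055 0;-0.0487 -0.0346 0.519 0 0 -0.0055 0;-0.0487 -0.0346 0.519 0 0 -0.0055 0;-0.0487 -0.0346 0.519 0 0 -0.0055 0;-0.0487 -0.0346 0.519 0 0 -0.0055 0;-0.0487 -0.0346 0.519 0 0 -0.0055 0", squeeze=20)

```text
t: 3.05
tool_pos: [542.9, 249.4, 25.9]
tool_rot: [-3.142, -0.0, 3.074]
ft_force: [0.0, -0.7, -0.2]
finger_gap: 0.328
grip_force: 0.0
```

Request:
jog_arm(increments="0 0 0 0 0 0 0;0 0 0 0 0 0 0;0 0 0 0 0 0 0;0 0 0 0 0 0 0;0 0 -0.05 0 0 0 0;0 0 -0.1 0 0 0 0;0 0 -0.2 0 0 0 0;0 0 -0.3 0 0 0 0;0 0 -0.4 0 0 0 0;0 0 -0.5 0 0 0 0;0 0 -0.5 0 0 0 0")

```text
t: 4.15
tool_pos: [545.5, 250.4, 231.6]
tool_rot: [3.138, 0.008, 3.074]
ft_force: [0.9, -0.2, -2.2]
finger_gap: 0.276
grip_force: 20.0
```

Run:
```python
from h import *
c=dict(np.load("top0.npz"));d=c["d"]
v,u=np.mgrid[0:420:2,0:560:2];P=np.array([ray_pt(c,a,b,d[b,a]) for a,b in zip(u.ravel(),v.ravel()) if d[b,a]>0])
for x0 in range(300,760,40):
    print(x0,[int(s[:,2].max()) if len(s:=P[(P[:,0]>=x0)&(P[:,0]<x0+40)&(P[:,1]>=y)&(P[:,1]<y+50)]) else None for y in range(-350,300,50)])
# shelf slab fit
P=np.array([ray_pt(c,a,b,d[b,a]) for b in range(130,225) for a in range(360,420)])
hsv=cv2.cvtColor(c["im"],cv2.COLOR_BGR2HSV)[130:225,360:420].reshape(-1,3)
g=(hsv[:,0]>60)&(hsv[:,0]<95)&(hsv[:,1]>80)&(P[:,2]>50)&(P[:,0]>515)
s=P[g];print(cv2.minAreaRect(s[:,:2].astype(np.float32)));A=np.c_[s[:,0]-599,s[:,1]+226,np.ones(len(s))];print(np.linalg.lstsq(A,s[:,2],rcond=None)[0])
inc([420,0,250],3.08)
inc([600,-226.5,200],3.08)
```

```text
300 [3, 3, 5, 3, 6, 5, 5, 4, 3, 6, 5, 5, 6]
340 [8, 12, 12, 13, 12, 56, 60, 59, 45, 39, 63, 67, 39]
380 [7, 5, 6, 7, 9, 49, 51, 50, 51, 38, 51, 52, 6]
420 [6, 12, 122, 13, 6, 61, 65, 138, 66, 64, 6, 7, 6]
460 [4, 11, 127, 112, 7, 71, 105, 153, 71, 73, 7, 41, 41]
500 [4, 66, 70, 65, 6, 66, 112, 154, 72, 66, 56, 41, 42]
540 [5, 66, 65, 66, 6, 66, 500, 506, 72, 66, 5, 40, 37]
580 [5, 65, 65, 66, 435, 487, 525, 519, 483, 66, 4, 42, 42]
620 [5, 60, 62, 59, 447, 502, 521, 514, 491, 438, 66, 56, 67]
660 [225, 205, 207, 279, 440, 457, 495, 502, 527, 538, 531, 517, 469]
700 [227, 206, 206, 270, 340, 458, 546, 518, 555, 543, 541, 523, 483]
740 [227, 207, 207, 277, 340, 456, 457, 506, None, 70, 70, 505, 481]
((595.475830078125, -225.969482421875), (69.40372467041016, 162.13233947753906), 86.18074798583984)
[-5.21679955e-02 -9.75871273e-04  5.94667882e+01]
t 4.15 pos [545.5 250.4 231.6] yaw [3.138 0.008 3.074] F [ 0.9 -0.2 -2.2] inc [ 0.2703 -0.6456 -0.0506] [ 0.0006  0.0012 -0.001 ]
t 4.15 pos [545.5 250.4 231.6] yaw [3.138 0.008 3.074] F [ 0.9 -0.2 -2.2] inc [-0.216  -1.1806  0.076 ] [ 0.0006  0.0012 -0.001 ]
```

Run:
```python
from h import *
Q=[]
for n in("top","scene"):
    c=dict(np.load(n+"0.npz"));d=c["d"]
    P=np.array([ray_pt(c,a,b,d[b,a]) for b in range(420) for a in range(560) if 0<d[b,a]<2500]);Q.append(P)
P=np.vstack(Q)
for x0 in range(520,720,20):
    r=[]
    for y in range(-280,-20,20):
        s=P[(P[:,0]>=x0)&(P[:,0]<x0+20)&(P[:,1]>=y)&(P[:,1]<y+20)&(P[:,2]>125)]
        r.append((int(s[:,2].min()),int(s[:,2].max())) if len(s)>2 else '-')
    print(x0,r)
c=calibration("wrist");print(-np.array(c["R"]).T@c["t"], monitor.get_obs()["joint_pos"].round(2))
```

```text
520 ['-', '-', '-', '-', '-', '-', '-', '-', '-', '-', '-', '-', '-']
540 ['-', '-', '-', '-', '-', '-', '-', '-', '-', '-', '-', '-', '-']
560 ['-', '-', '-', '-', '-', '-', '-', '-', '-', '-', '-', (434, 456), (430, 484)]
580 ['-', '-', '-', '-', '-', '-', '-', '-', '-', (387, 423), (386, 450), (395, 471), (398, 508)]
600 ['-', '-', '-', '-', '-', '-', '-', '-', (379, 435), (363, 452), (364, 478), (367, 503), (365, 522)]
620 ['-', '-', '-', '-', '-', '-', '-', '-', (369, 446), (357, 461), (358, 490), (357, 511), (356, 519)]
640 ['-', '-', '-', '-', '-', '-', '-', '-', (367, 448), (356, 460), (358, 474), (450, 506), (358, 510)]
660 ['-', '-', '-', '-', (217, 235), (211, 264), (219, 262), (207, 266), (221, 442), (222, 454), (223, 460), (440, 454), (440, 487)]
680 [(187, 206), (187, 208), (188, 207), (187, 207), (126, 236), (125, 272), (125, 287), (125, 289), (125, 427), (125, 448), (183, 449), (424, 442), (425, 454)]
700 [(198, 209), (199, 208), (200, 209), (199, 207), (125, 234), (134, 259), (231, 287), (261, 315), (271, 343), (231, 361), (204, 441), (324, 475), (341, 546)]
[465.23448983 255.02156337 381.71898566] [ 0.43  0.31  1.7  -0.    1.12 -1.08]
```

Request:
jog_arm(increments="0.295 -0.27 -0.02 0 0 0 0;0.295 -0.27 -0.02 0 0 0 0;0.295 -0.27 -0.02 0 0 0 0;0.295 -0.27 -0.02 0 0 0 0;0.253 -0.894 -0.02 0 0 0 0;0.253 -0.894 -0.02 0 0 0 0;0.253 -0.894 -0.02 0 0 0 0;0.253 -0.894 -0.02 0 0 0 0;0.253 -0.894 -0.02 0 0 0 0;0.253 -0.894 -0.02 0 0 0 0;0.253 -0.894 -0.02 0 0 0 0;0.253 -0.894 -0.02 0 0 0 0;0.253 -0.894 -0.02 0 0 0 0")

```text
t: 5.45
tool_pos: [417.8, -99.3, 233.6]
tool_rot: [3.141, -0.001, 3.076]
ft_force: [0.7, -0.6, -3.9]
finger_gap: 0.284
grip_force: 20.0
```

```bash
python3 -c "
from h import *
inc([550,-223,170],3.08)
inc([595,-226,120],3.08)"
```

```text
t 5.45 pos [417.8 -99.3 233.6] yaw [ 3.141e+00 -1.000e-03  3.076e+00] F [ 0.7 -0.6 -3.9] inc [-0.3503 -0.2869  0.1587] [ 0.0001 -0.0001 -0.0007]
t 5.45 pos [417.8 -99.3 233.6] yaw [ 3.141e+00 -1.000e-03  3.076e+00] F [ 0.7 -0.6 -3.9] inc [-0.4631 -0.287   0.2837] [ 0.0001 -0.0001 -0.0007]
```

Request:
jog_arm(increments="-0.35 -0.287 0.159 0 0 0 0;-0.35 -0.287 0.159 0 0 0 0;-0.35 -0.287 0.159 0 0 0 0;-0.35 -0.287 0.159 0 0 0 0;-0.35 -0.287 0.159 0 0 0 0;-0.463 -0.287 0.284 0 0.0083 0 0;-0.463 -0.287 0.284 0 0.0083 0 0;-0.463 -0.287 0.346 0 0.0083 0 0;-0.463 -0.287 0.346 0 0.0083 0 0;-0.463 -0.287 0.346 0 0.0083 0 0")

```text
t: 6.45
tool_pos: [594.5, -226.1, 95.7]
tool_rot: [3.141, -0.054, 3.076]
ft_force: [-0.0, -0.4, -2.2]
finger_gap: 0.285
grip_force: 20.0
```

Run:
```python
from h import *
ims=[]
for n in("top","wrist"):
    c=calibration(n);im,d=snapshot(n);np.savez(f"{n}2.npz",im=im,d=d,**c);ims.append(im)
a=cv2.resize(ims[0][100:300,300:460],(400,500),interpolation=cv2.INTER_CUBIC)
b=cv2.resize(ims[1],(400,300));cv2.imwrite("pics/p2.png",np.hstack([a,np.vstack([b,np.zeros((200,400,3),np.uint8)])]))
inc([595,-226,86],3.08)
```

```text
t 6.55 pos [ 595.4 -227.1   97.1] yaw [-3.141 -0.051  3.075] F [ 0.5 -0.1 -3. ] inc [-0.0003  0.0027  0.0278] [-0.0001 -0.0081 -0.0008]
```

View pics/p2.png

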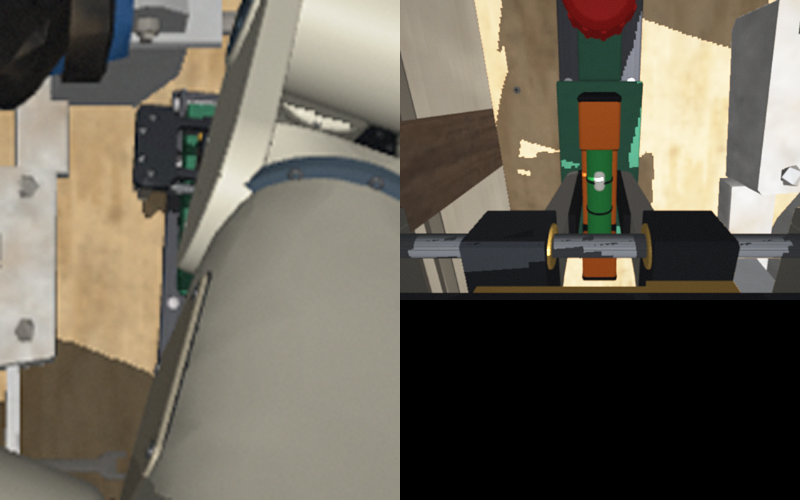

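The wrist crop shows the level (579–620) centred across the shelf (556–642). The arm blocks the top view. Next: lower, release, lift.

Request:
jog_arm(increments="0 0 0.012 0 0 0 0;0 0 0.022 0 0 0 0;0 0 0.028 0 0 0 0;0 0 0.03 0 0 0 0;0 0 0.03 0 0 0 0;0 0 0.03 0 0 0 0")

```text
t: 7.15
tool_pos: [594.1, -227.7, 84.8]
tool_rot: [-3.142, -0.052, 3.074]
ft_force: [-3.3, 2.2, 9.2]
finger_gap: 0.283
grip_force: 20.0
```

Request:
jog_arm(increments="0 0 -0.003 0 0 0 0;0 0 -0.003 0 0 0 0.5;0 0 -0.003 0 0 0 0.5;0 0 -0.003 0 0 0 0.5;0 0 -0.003 0 0 0 0.5;0 0 -0.003 0 0 0 0.5;0 0 -0.05 0 0 0 0.6;0 0 -0.1 0 0 0 0.6;0 0 -0.2 0 0 0 0.6;0 0 -0.3 0 -0.0083 0 0.7;0 0 -0.3 0 -0.0083 0 0.7;0 0 -0.3 0 -0.0083 0 0.7")

```text
t: 8.35
tool_pos: [600.6, -228.2, 204.4]
tool_rot: [-3.141, 0.002, 3.074]
ft_force: [-0.3, -0.6, -0.8]
finger_gap: 0.7
grip_force: 0.0
```

Run:
```python
from h import *
c=calibration("wrist");im,d=snapshot("wrist");np.savez("w3.npz",im=im,d=d,**c);cv2.imwrite("pics/w3.png",im)
inc([400,-200,230],0.5)
hsv=cv2.cvtColor(im,cv2.COLOR_BGR2HSV)
v,u=np.mgrid[0:300,0:560];v=v.ravel();u=u.ravel();k=d[v,u]>0;v=v[k];u=u[k]
P=np.array([ray_pt(c,a,b,d[b,a]) for a,b in zip(u,v)]);H=hsv[v,u]
red=((H[:,0]<5)|(H[:,0]>175))&(H[:,1]>150)&(P[:,2]>75)&(P[:,0]<510);K_=P[red];t=K_[K_[:,2]>np.percentile(K_[:,2],95)-6]
print("knob",len(t),t.mean(0),cv2.minEnclosingCircle(t[:,:2].astype(np.float32)),np.percentile(K_,[1,99],0).round(1))
l=P[(P[:,2]>88)&(P[:,2]<112)&(P[:,0]>515)&(P[:,0]<675)&(abs(P[:,1]+226)<35)];print("level",cv2.minAreaRect(l[:,:2].astype(np.float32)),np.median(l[:,2]))
```

```text
t 8.4 pos [ 600.  -227.9  203.1] yaw [ 3.142e+00 -1.000e-03  3.074e+00] F [-0.2  0.1  0.4] inc [ 0.5036  0.0357 -0.067 ] [-1.000e-04 -1.000e-04  4.096e-01]
knob 2930 [ 472.34795291 -219.24010594  120.04846193] ((471.8805236816406, -218.5365753173828), 21.06808853149414) [[ 453.4 -237.4  106.8]
 [ 491.1 -200.2  122.4]]
level ((593.951171875, -228.29344177246094), (26.6876220703125, 140.3773193359375), 85.82218170166016) 95.69634852867021
```

View pics/w3.png

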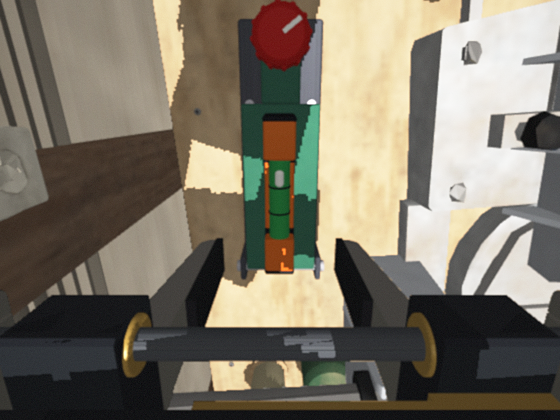

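The level lies at (594,-228), yaw -4.2°, centred on the shelf. In the picture the knob is at (282,35) and the bubble (280,178) is at the foot end. Next I go over the knob at yaw 0.45, so the wrist camera keeps the vial in view.

```bash
python3 -c "
from h import *
inc([472,-218.5,160],0.45)"
```

```text
t 8.4 pos [ 600.  -227.9  203.1] yaw [ 3.142e+00 -1.000e-03  3.074e+00] F [-0.2  0.1  0.4] inc [0.3207 0.0017 0.1079] [-2.000e-04 -1.000e-04  4.176e-01]
```

Request:
jog_arm(increments="0.321 0.002 0 0 0 0.418 1;0.321 0.002 0 0 0 0.418 1;0.321 0.002 0 0 0 0.418 1;0.321 0.002 0 0 0 0.418 1;0.321 0.002 0 0 0 0.418 1;0.321 0.002 0 0 0 0.418 1;0.321 0.002 0 0 0 0.418 1;0.321 0.002 0 0 0 0.418 1;0.321 0.002 0 0 0 0.418 1;0.321 0.002 0 0 0 0.418 1;0.321 0.002 0 0 0 0.418 1;0.321 0.002 0 0 0 0.418 1;0.321 0.002 0.05 0 0 0.418 1;0.321 0.002 0.05 0 0 0.418 1;0.321 0.002 0.108 0 0 0.418 1;0.321 0.002 0.108 0 0 0.418 1;0.321 0.002 0.108 0 0 0.418 1;0.321 0.002 0.108 0 0 0.418 1;0.321 0.002 0.108 0 0 0.418 1;0.321 0.002 0.108 0 0 0.418 1")

```text
t: 10.4
tool_pos: [471.8, -218.2, 159.1]
tool_rot: [-3.14, 0.001, 0.45]
ft_force: [-0.2, 0.5, -0.5]
finger_gap: 0.998
grip_force: 0.0
```

Run:
```python
from h import *
c=calibration("wrist");im,d=snapshot("wrist");np.savez("w4.npz",im=im,d=d,**c);cv2.imwrite("pics/w4.png",im)
inc([472,-218.5,108],0.45)
hsv=cv2.cvtColor(im,cv2.COLOR_BGR2HSV)
v,u=np.mgrid[0:420,0:560];v=v.ravel();u=u.ravel();k=d[v,u]>0;v=v[k];u=u[k]
P=np.array([ray_pt(c,a,b,d[b,a]) for a,b in zip(u,v)]);H=hsv[v,u]
red=((H[:,0]<5)|(H[:,0]>175))&(H[:,1]>150)&(np.hypot(P[:,0]-472,P[:,1]+218)<30)&(P[:,2]>85)&(P[:,2]<130);K_=P[red];t=K_[K_[:,2]>np.percentile(K_[:,2],95)-6]
print("knob",len(t),t.mean(0),cv2.minEnclosingCircle(t[:,:2].astype(np.float32)),np.percentile(K_,[1,99],0).round(1))
```

```text
t 10.45 pos [ 471.9 -218.3  159.4] yaw [-3.14e+00  1.00e-03  4.50e-01] F [0.5 0.7 0.6] inc [1.000e-04 8.000e-04 1.284e-01] [-0.0002  0.0002 -0.    ]
knob 2628 [ 473.51909951 -217.992918    119.98001731] ((471.688232421875, -218.429443359375), 21.042797088623047) [[ 454.4 -236.6   96.9]
 [ 491.7 -198.8  122.1]]
```

View pics/w4.png

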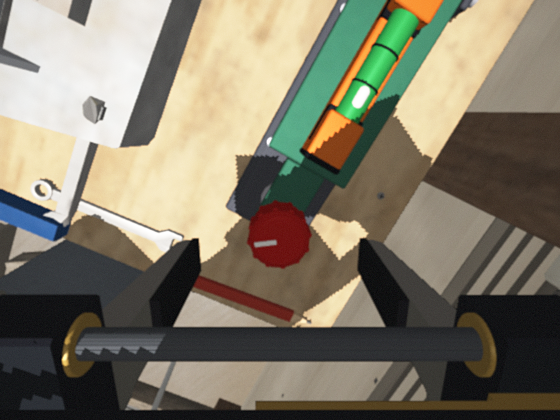

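The wrist view shows the knob at (280,235) between the fingers. The vial rings are near (366,85) and (388,48), with the bubble at (361,96). Next: descend, grip, press.

Request:
jog_arm(increments="0 0 0.06 0 0 0 1;0 0 0.1 0 0 0 1;0 0 0.129 0 0 0 1;0 0 0.129 0 0 0 0;0 0 0.129 0 0 0 0;0 0 0.129 0 0 0 0;0 0 0.129 0 0 0 0;0 0 0.129 0 0 0 0;0 0 0.129 0 0 0 0;0 0 0.129 0 0 0 0;0 0 0.129 0 0 0 0;0 0 0.129 0 0 0 0;0 0 0.129 0 0 0 0", squeeze=25)

```text
t: 11.75
tool_pos: [472.0, -218.0, 108.5]
tool_rot: [-3.14, 0.0, 0.447]
ft_force: [-1.4, 5.6, 3.1]
finger_gap: 0.429
grip_force: 25.0
```

Request:
jog_arm(increments="0 0 0.005 0 0 0 0;0 0 0.01 0 0 0 0;0 0 0.015 0 0 0 0;0 0 0.02 0 0 0 0;0 0 0.023 0 0 0 0;0 0 0.023 0 0 0 0;0 0 0.023 0 0 0 0;0 0 0.023 0 0 0 0")

```text
t: 12.55
tool_pos: [470.3, -217.9, 99.9]
tool_rot: [-3.139, 0.003, 0.448]
ft_force: [-11.1, 6.4, 18.4]
finger_gap: 0.428
grip_force: 25.0
```

Run:
```python
from h import *
for k in range(4):
    o=monitor.get_obs();c=calibration("wrist");im,d=snapshot("wrist");print(o["ft_force"].round(1),o["tool_pos"].round(1),o["grip_force"])
np.savez("w5.npz",im=im,d=d,**c);cv2.imwrite("pics/w5.png",im)
```

```text
[-11.1   6.4  18.4] [ 470.3 -217.9   99.9] 25.002848188996722
[-11.6   5.9  17.7] [ 470.3 -217.8   99.9] 25.00282863918983
[-10.6   6.4  18. ] [ 470.3 -217.9   99.9] 25.002818569009833
[-10.6   5.6  17.7] [ 470.3 -217.8   99.9] 25.00276857172139
```

View pics/w5.png

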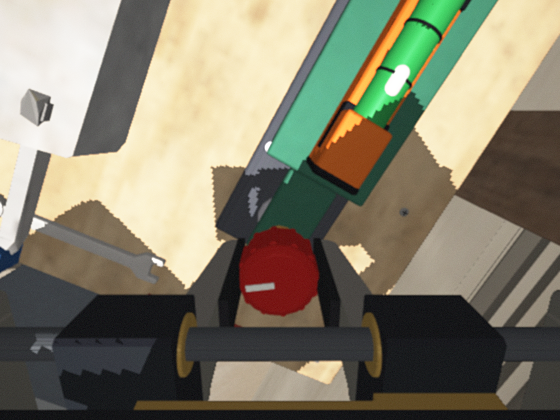

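After pressing, the bubble is at (398,80) and the rings are at about (393,70) and (424,22), so it sits roughly 13 mm towards the foot. The 18 N push means the foot is home. I'll turn about 0.9 rad anticlockwise and ease the side load.

Request:
jog_arm(increments="-0.0034 -0.0016 0 0 0 -0.014 0;-0.0034 -0.0016 0 0 0 -0.028 0;-0.0034 -0.0016 0 0 0 -0.043 0;-0.0034 -0.0016 0 0 0 -0.057 0;-0.0034 -0.0016 0 0 0 -0.072 0;-0.0034 -0.0016 0 0 0 -0.086 0;-0.0034 -0.0016 0 0 0 -0.1 0;-0.0034 -0.0016 0 0 0 -0.115 0;-0.0034 -0.0016 0 0 0 -0.129 0;-0.0034 -0.0016 0 0 0 -0.143 0;-0.0034 -0.0016 0 0 0 -0.143 0;-0.0034 -0.0016 0 0 0 -0.143 0;-0.0034 -0.0016 0 0 0 -0.143 0;-0.0034 -0.0016 0 0 0 -0.143 0;-0.0034 -0.0016 0 0 0 -0.143 0;-0.0034 -0.0016 0 0 0 -0.143 0;-0.0034 -0.0016 0 0 0 -0.143 0;-0.0034 -0.0016 0 0 0 -0.143 0;-0.0034 -0.0016 0 0 0 -0.143 0;-0.0034 -0.0016 0 0 0 -0.143 0")

```text
t: 14.75
tool_pos: [469.5, -217.4, 99.9]
tool_rot: [-3.138, -0.001, 1.346]
ft_force: [-8.6, 8.6, 17.5]
finger_gap: 0.426
grip_force: 25.0
```

Request:
jog_arm(increments="0 0 0 0 0 0 0;0 0 0 0 0 0 0;0 0 0 0 0 0 0;0 0 0 0 0 0 0;0 0 0 0 0 0 0;0 0 0 0 0 0 0;0 0 0 0 0 0 0;0 0 0 0 0 0 0;0 0 0 0 0 0 0;0 0 0 0 0 0 0;0 0 0 0 0 0 0;0 0 0 0 0 0 0")

```text
t: 15.95
tool_pos: [469.5, -217.4, 100.0]
tool_rot: [-3.139, -0.001, 1.346]
ft_force: [-7.8, 9.1, 17.7]
finger_gap: 0.425
grip_force: 25.0
```

Run:
```python
from h import *
o=monitor.get_obs();c=calibration("wrist");im,d=snapshot("wrist")
np.savez("w6.npz",im=im,d=d,**c);cv2.imwrite("pics/w6.png",im);print(o["tool_pos"],o["tool_rot"],o["ft_force"])
```

```text
[ 469.51463273 -217.44090648   99.99191036] [-3.13852820e+00 -1.22373521e-03  1.34609556e+00] [-7.82255661  9.11334025 17.66279078]
```

View pics/w6.png

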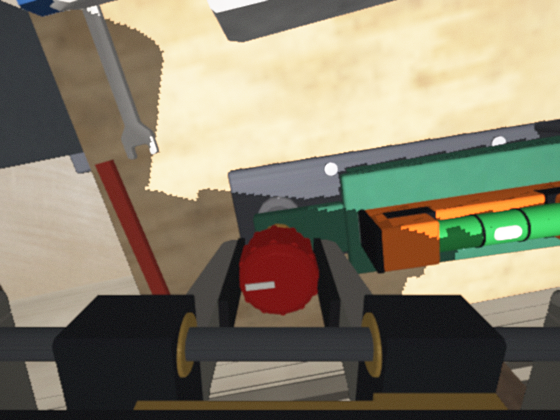

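The white tick has turned with the hand. The bubble is near (509,232), between rings near (488,236) and (529,222). I'll measure from an enlarged crop.

Run:
```python
from h import *
c=dict(np.load("w6.npz"));im=c["im"];cv2.imwrite("pics/c6.png",cv2.resize(im[185:275,430:560],None,fx=6,fy=6,interpolation=cv2.INTER_CUBIC))
hsv=cv2.cvtColor(im,cv2.COLOR_BGR2HSV)[185:275,430:560]
m=(hsv[...,1]<90)&(hsv[...,2]>170);n,l,s,ce=cv2.connectedComponentsWithStats(m.astype(np.uint8));print([(s[i].tolist(),(ce[i]+[430,185]).round(1)) for i in range(1,n) if s[i,4]>15])
for u in [(470,240),(500,233),(545,222)]: print(u,ray_pt(c,*u,c["d"][u[1],u[0]]).round(1))
```

```text
[([64, 40, 28, 16, 345], array([507.5, 232.4])), ([0, 61, 130, 29, 2632], array([504.7, 263.6]))]
(470, 240) [ 572.6 -228.    90.9]
(500, 233) [ 587.4 -226.6   92.6]
(545, 222) [ 612.  -226.6   90.7]
```

View pics/c6.png

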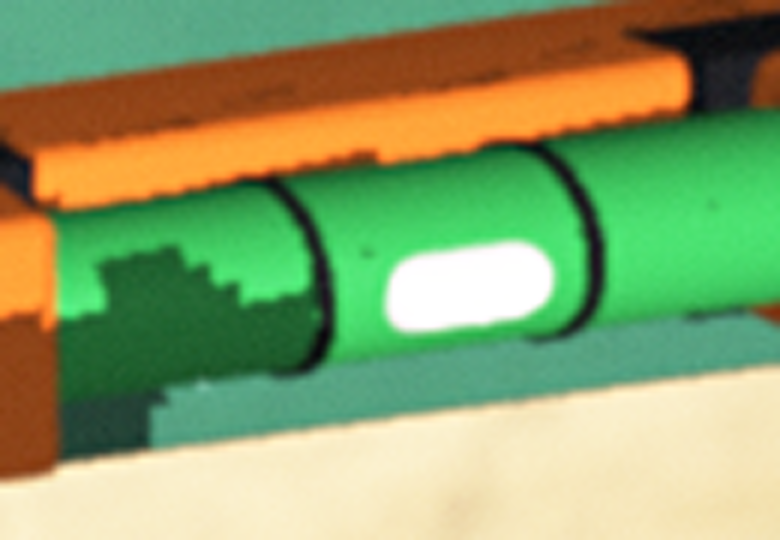

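Crop: at the bubble's height the rings are at x≈326 and 600, and the bubble spans 387–553. That puts it about 0.6 mm off centre. I'll cross-check in 3D with depth.

Run:
```python
from h import *
for k in range(3):
    o=monitor.get_obs();c=calibration("wrist");im,d=snapshot("wrist");hsv=cv2.cvtColor(im,cv2.COLOR_BGR2HSV)
    a=np.array([np.cos(-.074),np.sin(-.074),0]);cen=np.array([594,-228.3,0])
    v,u=np.mgrid[195:260,470:550];v=v.ravel();u=u.ravel()
    P=np.array([ray_pt(c,x,y,d[y,x]) for x,y in zip(u,v)]);H=hsv[v,u];s=(P-cen)@a;w=(P-cen)@np.array([-a[1],a[0],0])
    ok=(P[:,2]>80)&(abs(w)<9)
    b=ok&(H[:,1]<90)&(H[:,2]>170);r=ok&(H[:,2]<65)
    r1=r&(s>-22)&(s<3);r2=r&(s>3)&(s<25)
    print("bubble",s[b].mean().round(2),np.percentile(s[b],[2,98]).round(1),P[b].mean(0).round(1),"rings",np.median(s[r1]).round(2),np.median(s[r2]).round(2),r1.sum(),r2.sum(),P[r1].mean(0).round(1),P[r2].mean(0).round(1))
print(o["t"],o["ft_force"].round(1),o["tool_pos"].round(1))
```

```text
bubble -2.59 [-9.   4.6] [ 591.5 -227.3   92.2] rings -14.77 8.51 60 58 [ 579.4 -225.6   90.3] [ 602.8 -225.5   89.7]
bubble -2.57 [-8.9  4.7] [ 591.5 -227.3   92.2] rings -14.78 8.7 60 57 [ 579.4 -225.7   90.1] [ 602.9 -225.9   89.9]
bubble -2.6 [-9.   4.6] [ 591.5 -227.3   92.2] rings -14.71 8.54 60 56 [ 579.4 -225.7   90.2] [ 602.8 -225.7   90. ]
16.1 [-8.2  9.2 17. ] [ 469.5 -217.4   99.9]
```

```bash
python3 -c "
from h import *
print(robot.close_job())"
```

```text
the job is handed in; nothing more can be done
None
```

The job is handed in at about 16 s: the level lies along the middle of the shelf, and the gripper still holds the knob down (about 17 N push, 25 N grip) with the bubble about 0.5 mm off centre; the judge's verdict was not shown.

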